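Load the charged cell into the spring cradle of the print bench

ROBOT

A 7-joint arm with a two-finger parallel gripper is mounted at the origin on the work surface. World frame = base frame: x ahead of the robot, y to its left, z up, the work surface at z = 0. Lengths are in m, angles in rad, forces in N, time in s.
With the tool pointing down it reaches from about 0.4 to 0.875 m from the base axis. Payload 19.3 kg.
Tool frame: the origin (TCP) lies on the mounting face of the last link; the fingertips stand 173 mm ahead of it and the grasp point (between the pads) lies 155 mm ahead of it; y points along the fingers, x is the direction in which the jaws open and shut, and the axes are right-handed (so a half turn about y gives the same grasp; the last joint's range is limited). The gripper opens to 85 mm and grips with 20 to 120 N. Pads are 22 mm wide; open, the fingers measure 114 mm over their backs; the gripper's body (76 mm by 85 mm) begins 54 mm behind the grasp point. The pads swing forward as they close: fully open they stand 13 mm farther back than shut.
Start: joints at [1.123, 0.521, -0.036, 1.599, 0.021, 1.021, -0.113], TCP at [0.231, -0.581, 0.405] pointing down, gripper open.
Joint ranges: [-2.91, 2.91], [-0.3, 2.13], [-1.5, 1.42], [0.17, 2.43], [-1.26, 4.41], [0.16, 1.93], [-2.52, 2.52]. Speed limits (rad/s): [1.89, 1.89, 2.39, 2.39, 3.01, 3.01, 3.01].

INTERFACE

Orientations are given as a 3x3 rotation matrix whose columns are the frame's x, y, z axes.
In Python, from plant import bot gives the robot as it stands.
- The arm moves only by the shell command python3 -m handwheel 'ROWS'. ROWS is JSON, a list of rows, each an object of numbers: "x", "y", "z": the shift along the tool's x, y, z in mm; "wx", "wy", "wz": the turn, a rotation vector about the tool's x, y, z in rad; "hand": the opening, from -1 (shut) to 1 (fully open). In form: [{"x": .., "y": .., "z": .., "wx": .., "wy": .., "wz": .., "hand": ..}, ...]. A call has 1 to 20 rows; each row shifts and turns the commanded pose from where the row before left it, along the tool's axes as they then stand; what a row does not reach is not made up. A row lasts 1/10 s, in which the tool goes at most 50 mm and 8.59 degrees, less where a joint would pass 70% of its speed; a pose out of reach is approached as far as the arm can. A call with a gripper value outside its range is refused whole. The fingers move at their own pace and stop on an object; the grip force is fixed at half the most. Time passes only in rows, so rows that do not move let the fingers close. It gives the time, the measured TCP pose, the force and the opening at its end, in the units of the state.
- bot.state(): the state, without advancing time (a new reading comes with each control period).
- bot.grab_frame(name): name is "scene" or "top" or "wrist"; returns the picture (480x640x3 uint8, red, green, blue); there is no depth.
- bot.camera_params(name): a dict with "intrinsics" (3x3 intrinsics, pixels), "k1" (the pictures are not rectified: a ray, as slopes to the right and down, at radius r is drawn at 1 + k1 r^2 times it, then the intrinsics apply), "position" and "orientation" of the camera in the world. Camera axes: x right, y down, z forward; pixel columns grow to the right and rows downward; lengths in m; the calibration is good to about 2 mm. A picture is of the moment at which its call begins: read the wrist's pose just before it. camera_params takes no time and is no camera call; for the wrist camera it gives the pose at the moment of the call.
- bot.sign_off(): hands the job in, once; it reports no verdict.
Trained networks look in the newest picture that a camera, given by its name, has taken for a name from the list of things; names that differ only in an ending like _2 or _b are one class to them, and where a whole thing is asked for, a point or a joint stands for the part that bears it (a point fixed in the world has none). Each returns a list of dicts, best first, with "confidence" (0 to 1); they miss things now and then, are a little off and sometimes report something else, mostly with a low value. They report only what shows in the picture. A call takes as long as a camera call. They do not tell look-alikes from the thing itself.
- bot.look_for(camera, query): "centre" ([row, column] in pixels, amid what is visible of it).
- bot.regions_of(camera, query): "pixels" (480x640 bool, what is visible of it) and "centre" ([row, column] in pixels, amid what is visible of it).
- bot.landmark_of(camera, query): "centre" ([row, column] in pixels: a listed point, or the origin of a listed thing).
The state is a dict: "time": time; "qpos": joint angles; "qvel": joint speeds; "tau": joint torques, N m; "tcp_pos": TCP position; "tcp_rot": TCP orientation; "force": force on the tool from outside, world axes, zero at the start; "ft_torque": the same for the moment, N m; "gripper_width": finger opening in m.
Only numpy, scipy, OpenCV 4.12 (cv2) and the standard library are available. Lean on these libraries where they do the work, as an engineer would, in place of code of your own. Each camera call takes 0.05 s, during which the arm holds its last target. There are 200 camera calls.

TASK

Load the green cell into the grey-and-orange charging cradle: push its flat end back against the coil spring contact, drop its brass nub end in behind the fixed orange stop so that the cell lies fully down in the cradle, and let go. Leave the red cell lying in the wooden rack.

Things in the scene. Friction and masses are not known exactly. Their poses are not given: they have to be found in the camera images.
- cell: Green rechargeable cell, 34 mm in diameter, 90 mm long, 0.18 kg, lying level in one lane of a wooden rack, axis 47 mm above the table. Origin: its middle, on the axis; x axis along it towards the brass nub (12 mm wide, 3 mm long; white band beside it). Other end flat steel. Rack saddles hold it 28 to 40 mm either side of its middle; between them fingers have room down to 12 mm above the table.
- spent: Red cell of the same size and shape, in the rack's other lane, parallel to the green one, 85 mm aside (nub at the same side). To be left alone. Origin and axes as for the green cell.
- cradle: Cradle, fixed. Origin: on the table under the loaded cell's middle; x axis from spring to stop. Base 60 mm wide, 10 mm high. The loaded cell's axis is level, 47 mm up, on V saddles 36 mm wide at x -33 to -24 and 26 to 40 mm. Spring contact: steel plate 36 mm wide, 84 mm high, face at x = -35 mm, pushed to -x up to 26 mm (2.5 to 7.5 N; 10 mm when loaded). Housing behind: x -67 to -99, 74 mm high.
- stop (a point): Point on the inner face of the cradle's fixed orange stop where the nub ends up: 45 mm from the cradle's origin along its x, 47 mm above the table. The stop is 44 mm wide and 10 mm thick, its top 56 mm above the table; a level cell held just above it still meets the spring plate squarely.
Mind the look-alikes: they are no part of the job. Of the things like the cell, leave any that is blue; of the rest the larger one is meant.

How it is judged:
By the outcome, as a careful person would: the job done as asked, in the order asked, and still so for the second after the job is handed in, with the robot touching nothing.
It also fails if it takes over 38 s, if anything falls off the work surface, if the arm or the gripper's body presses on something with over 40 N, if the wrist force passes 120 N, or if a joint passes its speed limit or range.

## Working session

There is one attempt and no reset: what is moved stays moved. The work goes in short steps, Python scripts to look and compute and a shell command to move; the robot and the scene stay as the last step left them, time stands still between calls to the robot, and variables do not carry over. Pictures are saved under pics/ and viewed, about 8 in all and at most 12, crops included, and the job is handed in when it is done.

```bash
mkdir -p pics; ls
cat > h.py <<'E'
import numpy as np, cv2
from plant import bot
def save(cam,fn):
    im=bot.grab_frame(cam); cv2.imwrite('pics/'+fn,im[:,:,::-1].copy()); return im
def ray(P,rc):
    K=np.array(P["intrinsics"]); u,v=rc[1],rc[0]
    d=cv2.undistortPoints(np.array([[[u,v]]],float),K,np.array([P["k1"],0,0,0,0.]))[0,0]
    R=np.array(P["orientation"]); return np.array(P["position"]),R@np.array([d[0],d[1],1])
def at_z(P,rc,z):
    o,d=ray(P,rc); return o+d*(z-o[2])/d[2]
def proj(P,X):
    R=np.array(P["orientation"]); p=R.T@(np.array(X)-np.array(P["position"])); s=p[:2]/p[2]
    s=s*(1+P["k1"]*(s@s)); q=np.array(P["intrinsics"])@np.array([s[0],s[1],1]); return q[:2]
E
python3 - <<'E'
from h import *
np.set_printoptions(precision=4,suppress=True)
s=bot.state(); print({k:np.round(v,3).tolist() for k,v in s.items()})
for c in ("top","scene"):
    save(c,c+'0.png'); P=bot.camera_params(c); print(c,P["position"])
    for q in ("cell","spent","cradle","stop"):
        for r in bot.landmark_of(c,q)[:4]:
            print(q,np.round(r["confidence"],2),np.round(r["centre"],1),at_z(P,r["centre"],0 if q=="cradle" else .047))
im=np.hstack([cv2.imread('pics/top0.png')])
E
```

```text
pics
{'time': 0.0, 'qpos': [1.123, 0.522, -0.036, 1.6, 0.021, 1.021, -0.113], 'qvel': [-0.0, 0.001, -0.0, 0.002, 0.0, 0.001, -0.0], 'tau': [0.001, -92.711, 1.98, -36.994, 0.018, 0.008, 0.0], 'tcp_pos': [0.23, -0.581, 0.404], 'tcp_rot': [[0.369, -0.0, 0.929], [-0.929, 0.001, 0.369], [-0.001, -1.0, -0.0]], 'force': [-0.693, -0.283, -0.183], 'ft_torque': [-0.064, -0.013, 0.038], 'gripper_width': 0.085}
top [0.4074 0.0289 0.8829]
cell 0.9 [232.7 335.2] [0.5558 0.0303 0.047 ]
cell 0.88 [201.3 243.8] [0.6109 0.193  0.047 ]
cell 0.58 [229.  171.3] [0.5598 0.3209 0.047 ]
spent 0.88 [248.3 246.9] [0.5268 0.184  0.047 ]
cradle 0.65 [248.9 485.3] [ 0.5365 -0.2455  0.    ]
stop 0.58 [247.9 468.3] [ 0.5311 -0.2011  0.047 ]
scene [1.0399 0.5672 0.6176]
cell 0.77 [381.5 449.4] [0.5945 0.3453 0.047 ]
cell 0.67 [272.1 305.7] [0.5886 0.0586 0.047 ]
cell 0.61 [319.8 359.6] [0.6008 0.1889 0.047 ]
spent 0.86 [293.8 386.5] [0.5305 0.1771 0.047 ]
cradle 0.57 [205.4 223.2] [ 0.5389 -0.2461  0.    ]
stop 0.79 [193.3 237.5] [ 0.5326 -0.201   0.047 ]
```

View top.

View pics/top0.png

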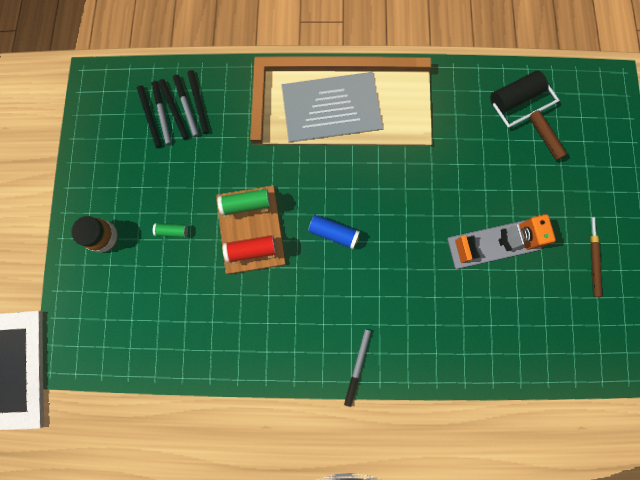

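View pics/scene0.png

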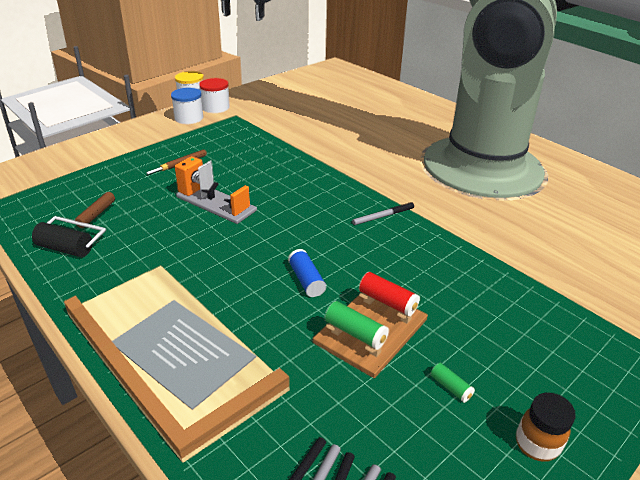

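Run:
```python
from h import *
np.set_printoptions(precision=4,suppress=True)
P=bot.camera_params("top"); im=bot.grab_frame("top")
for q,z in (("cell",.05),("spent",.05),("cradle",.02)):
    for r in bot.regions_of("top",q):
        m=r["pixels"]; rc=np.argwhere(m)[::3]
        X=np.array([at_z(P,p,z)[:2] for p in rc]).astype(np.float32)
        (c,wh,a)=cv2.minAreaRect(X); w,v=np.linalg.eigh(np.cov(X.T)); d=v[:,1]*np.sign(v[1,1])
        print(q,round(r["confidence"],2),np.round(r["centre"]),"rect",np.round(c,4),np.round(wh,4),round(a,1),"pca ang",np.degrees(np.arctan2(d[1],d[0])), "col",im[m].mean(0))
```

```text
cell 0.92 [233. 334.] rect [0.5584 0.0335] [0.087  0.0324] 69.6 pca ang 68.62132634393993 col [ 48.1829  97.622  197.2627]
cell 0.55 [226. 171.] rect [0.5592 0.3222] [0.0216 0.0622] 0.4 pca ang 86.2113151873234 col [ 57.3722 158.0456  84.443 ]
spent 0.97 [251. 248.] rect [0.5267 0.1805] [0.0371 0.0917] 9.8 pca ang 100.10170777768101 col [197.9123  60.2253  48.1178]
cradle 0.64 [241. 498.] rect [ 0.5479 -0.2704] [0.0603 0.1942] 13.5 pca ang 104.2014388202899 col [142.4842 115.2411  93.4604]
```

```bash
python3 -m handwheel '[{"wy":-0.134},{"wy":-0.134},{"wy":-0.134},{"wy":-0.134},{"wy":-0.134},{"wy":-0.134},{"wy":-0.134},{"wy":-0.134},{"wy":-0.134},{"wy":-0.134}]'
```

```text
validation failed for argument at $[0]...
```

```bash
python3 -m handwheel '[{"x":0,"y":0,"z":0,"wx":0,"wy":-0.137,"wz":0,"hand":1},{"x":0,"y":0,"z":0,"wx":0,"wy":-0.137,"wz":0,"hand":1},{"x":0,"y":0,"z":0,"wx":0,"wy":-0.137,"wz":0,"hand":1},{"x":0,"y":0,"z":0,"wx":0,"wy":-0.137,"wz":0,"hand":1},{"x":0,"y":0,"z":0,"wx":0,"wy":-0.137,"wz":0,"hand":1},{"x":0,"y":0,"z":0,"wx":0,"wy":-0.137,"wz":0,"hand":1},{"x":0,"y":0,"z":0,"wx":0,"wy":-0.137,"wz":0,"hand":1},{"x":0,"y":0,"z":0,"wx":0,"wy":-0.137,"wz":0,"hand":1},{"x":0,"y":0,"z":0,"wx":0,"wy":-0.137,"wz":0,"hand":1},{"x":0,"y":0,"z":0,"wx":0,"wy":-0.137,"wz":0,"hand":1}]'
```

```text
time: 1.7
tcp_pos: [0.2304, -0.581, 0.4047]
tcp_rot: [[0.983, -0.0, -0.181], [0.181, -0.0, 0.983], [-0.0, -1.0, -0.0]]
force: [-0.9, -0.5, -0.3]
gripper_width: 0.0854
```

```bash
python3 -m handwheel '[{"x":27,"y":2,"z":36.5,"wx":0,"wy":0,"wz":0,"hand":1},{"x":27,"y":2,"z":36.5,"wx":0,"wy":0,"wz":0,"hand":1},{"x":27,"y":2,"z":36.5,"wx":0,"wy":0,"wz":0,"hand":1},{"x":27,"y":2,"z":36.5,"wx":0,"wy":0,"wz":0,"hand":1},{"x":27,"y":2,"z":36.5,"wx":0,"wy":0,"wz":0,"hand":1},{"x":27,"y":2,"z":36.5,"wx":0,"wy":0,"wz":0,"hand":1},{"x":27,"y":2,"z":36.5,"wx":0,"wy":0,"wz":0,"hand":1},{"x":27,"y":2,"z":36.5,"wx":0,"wy":0,"wz":0,"hand":1},{"x":27,"y":2,"z":36.5,"wx":0,"wy":0,"wz":0,"hand":1},{"x":27,"y":2,"z":36.5,"wx":0,"wy":0,"wz":0,"hand":1},{"x":27,"y":2,"z":36.5,"wx":0,"wy":0,"wz":0,"hand":1},{"x":27,"y":2,"z":36.5,"wx":0,"wy":0,"wz":0,"hand":1},{"x":27,"y":2,"z":36.5,"wx":0,"wy":0,"wz":0,"hand":1},{"x":27,"y":2,"z":36.5,"wx":0,"wy":0,"wz":0,"hand":1},{"x":27,"y":2,"z":36.5,"wx":0,"wy":0,"wz":0,"hand":1},{"x":27,"y":2,"z":36.5,"wx":0,"wy":0,"wz":0,"hand":1},{"x":27,"y":2,"z":36.5,"wx":0,"wy":0,"wz":0,"hand":1},{"x":27,"y":2,"z":36.5,"wx":0,"wy":0,"wz":0,"hand":1},{"x":27,"y":2,"z":36.5,"wx":0,"wy":0,"wz":0,"hand":1},{"x":0,"y":0,"z":0,"wx":0,"wy":0,"wz":0,"hand":1}]'
cat > look.py <<'E'
from h import *
import sys
np.set_printoptions(precision=4,suppress=True)
s=bot.state(); print(s["time"],s["tcp_pos"],s["qpos"])
P=bot.camera_params("wrist"); save("wrist",sys.argv[1]); print(P["position"])
for q in sys.argv[2:]:
    z=0 if q=="cradle" else .047
    for r in bot.landmark_of("wrist",q)[:3]: print("lm",q,round(r["confidence"],2),np.round(r["centre"],1),at_z(P,r["centre"],z))
    for r in bot.regions_of("wrist",q)[:3]:
        X=np.array([at_z(P,p,max(z,.01))[:2] for p in np.argwhere(r["pixels"])[::5]]).astype(np.float32)
        c,wh,a=cv2.minAreaRect(X); print("rg",q,round(r["confidence"],2),np.round(r["centre"]),np.round(c,4),np.round(wh,4),round(a,1))
E
python3 look.py w1.png cell spent
```

```text
time: 3.7
tcp_pos: [0.6138, 0.198, 0.3661]
tcp_rot: [[0.983, -0.0, -0.182], [0.182, 0.003, 0.983], [0.0, -1.0, 0.003]]
force: [-1.1, -0.4, -0.6]
gripper_width: 0.0853
3.7 [0.6138 0.198  0.3661] [-0.0577  0.6407 -0.5378  1.5617  0.3596  1.0383 -0.5093]
[0.5993 0.2694 0.3368]
lm cell 0.97 [361.2 247.2] [0.5693 0.0521 0.047 ]
lm cell 0.89 [ 47.4 293.8] [0.5691 0.3301 0.047 ]
lm cell 0.82 [228.  316.5] [0.6112 0.195  0.047 ]
rg cell 0.83 [230. 314.] [0.6108 0.1904] [0.0338 0.0985] 10.3
rg cell 0.72 [ 46. 294.] [0.5684 0.3289] [0.0568 0.0209] 87.0
rg cell 0.71 [357. 247.] [0.5661 0.052 ] [0.1    0.0315] 67.6
lm spent 0.89 [228.  215.5] [0.5262 0.1794 0.047 ]
rg spent 0.62 [228. 214.] [0.5267 0.1768] [0.036  0.0968] 10.7
```

View pics/w1.png

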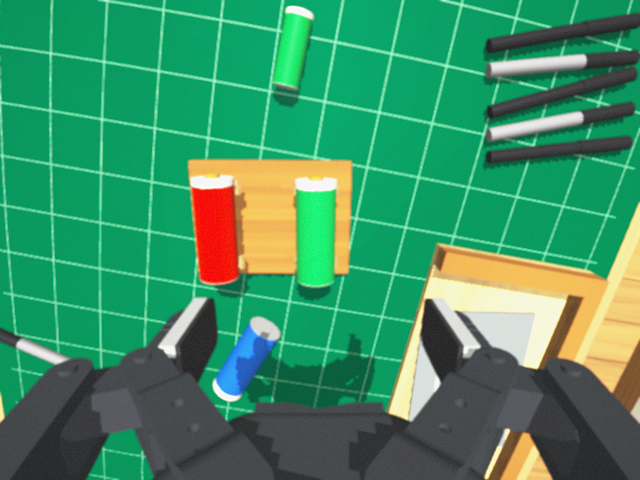

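```bash
python3 -m handwheel '[{"x":-3,"y":25,"z":-3,"wx":0,"wy":0,"wz":0,"hand":1},{"x":0,"y":35,"z":0,"wx":0,"wy":0,"wz":0,"hand":1},{"x":0,"y":35,"z":0,"wx":0,"wy":0,"wz":0,"hand":1},{"x":0,"y":30,"z":0,"wx":0,"wy":0,"wz":0,"hand":1},{"x":0,"y":25,"z":0,"wx":0,"wy":0,"wz":0,"hand":1},{"x":0,"y":16,"z":0,"wx":0,"wy":0,"wz":0,"hand":1},{"x":0,"y":0,"z":0,"wx":0,"wy":0,"wz":0,"hand":1},{"x":0,"y":0,"z":0,"wx":0,"wy":0,"wz":0,"hand":-1},{"x":0,"y":0,"z":0,"wx":0,"wy":0,"wz":0,"hand":-1},{"x":0,"y":0,"z":0,"wx":0,"wy":0,"wz":0,"hand":-1},{"x":0,"y":0,"z":0,"wx":0,"wy":0,"wz":0,"hand":-1},{"x":0,"y":0,"z":0,"wx":0,"wy":0,"wz":0,"hand":-1},{"x":0,"y":0,"z":0,"wx":0,"wy":0,"wz":0,"hand":-1}]'
```

```text
time: 5.25
tcp_pos: [0.612, 0.1887, 0.2021]
tcp_rot: [[0.984, 0.003, -0.176], [0.176, 0.001, 0.984], [0.003, -1.0, 0.0]]
force: [3.5, -0.4, 7.0]
gripper_width: 0.0327
```

```bash
python3 -m handwheel '[{"x":0,"y":-15,"z":0,"wx":0,"wy":0,"wz":0,"hand":-1},{"x":0,"y":-30,"z":0,"wx":0,"wy":0,"wz":0,"hand":-1},{"x":0,"y":-30,"z":0,"wx":0,"wy":0,"wz":0,"hand":-1},{"x":0,"y":-30,"z":0,"wx":0,"wy":0,"wz":0,"hand":-1},{"x":0,"y":-15,"z":0,"wx":0,"wy":0,"wz":0,"hand":-1},{"x":0,"y":0,"z":0,"wx":0,"wy":0,"wz":0,"hand":-1},{"x":0,"y":0,"z":0,"wx":0,"wy":0,"wz":0,"hand":-1}]'
python3 - <<'E'
from h import *
s=bot.state(); t=s["tcp_pos"]; R=np.array(s["tcp_rot"])
for c in ("top","scene","wrist"):
    P=bot.camera_params(c); save(c,c+"2.png")
    for r in bot.landmark_of(c,"cell")[:3]:
        X=at_z(P,r["centre"],t[2]-.155); print(c,round(r["confidence"],2),np.round(r["centre"]),X,"tool",np.round(R.T@(X-t),4))
a=cv2.imread('pics/wrist2.png'); b=cv2.imread('pics/scene2.png')
cv2.imwrite('pics/both2.png',np.hstack([a[:,120:520],b[60:540,160:560]])[:420])
E
```

```text
time: 5.95
tcp_pos: [0.6107, 0.1883, 0.3201]
tcp_rot: [[0.984, -0.001, -0.176], [0.176, -0.0, 0.984], [-0.001, -1.0, -0.0]]
force: [-0.4, 0.4, -1.8]
gripper_width: 0.0326
top 0.62 [224. 173.] [0.54621469 0.27799361 0.16507912] tool [-0.0476  0.155   0.0997]
scene 0.88 [275. 306.] [0.68578652 0.16849304 0.16507912] tool [ 0.0705  0.155  -0.0327]
scene 0.83 [382. 451.] [0.68616022 0.39260192 0.16507912] tool [0.1103 0.1549 0.1879]
scene 0.78 [256. 362.] [0.60519572 0.18707916 0.16507912] tool [-0.0056  0.155  -0.0002]
wrist 0.93 [312. 321.] [0.60930685 0.19355746 0.16507912] tool [-0.0004  0.155   0.0055]
wrist 0.62 [ 18. 296.] [0.58266307 0.29443183 0.16507912] tool [-0.0089  0.155   0.1094]Traceback (most recent call last):
  File "<stdin>", line 8, in <module>
    return _nx.concatenate(arrs, 1, dtype=dtype, casting=casting)
           ~~~~~~~~~~~~~~~^^^^^^^^^^^^^^^^^^^^^^^^^^^^^^^^^^^^^^^
ValueError: all the input array dimensions except for the concatenation axis must match exactly, but along dimension 0, the array at index 0 has size 480 and the array at index 1 has size 420
```

```bash
python3 -m handwheel '[{"x":-10,"y":-5,"z":-20,"wx":0,"wy":0,"wz":0,"hand":-1},{"x":-18,"y":-5,"z":-37,"wx":0,"wy":0,"wz":0,"hand":-1},{"x":-18,"y":-5,"z":-37,"wx":0,"wy":0,"wz":0,"hand":-1},{"x":-18,"y":-5,"z":-37,"wx":0,"wy":0,"wz":0,"hand":-1},{"x":-18,"y":-5,"z":-37,"wx":0,"wy":0,"wz":0,"hand":-1},{"x":-18,"y":-5,"z":-37,"wx":0,"wy":0,"wz":0,"hand":-1},{"x":-18,"y":-5,"z":-37,"wx":0,"wy":0,"wz":0,"hand":-1},{"x":-18,"y":-5,"z":-37,"wx":0,"wy":0,"wz":0,"hand":-1},{"x":-18,"y":0,"z":-37,"wx":0,"wy":0,"wz":0,"hand":-1},{"x":-18,"y":0,"z":-37,"wx":0,"wy":0,"wz":0,"hand":-1},{"x":-18,"y":0,"z":-37,"wx":0,"wy":0,"wz":0,"hand":-1},{"x":-18,"y":0,"z":-37,"wx":0,"wy":0,"wz":0,"hand":-1},{"x":-18,"y":0,"z":-37,"wx":0,"wy":0,"wz":0,"hand":-1},{"x":0,"y":0,"z":0,"wx":0,"wy":0,"wz":0,"hand":-1},{"x":0,"y":0,"z":0,"wx":0,"wy":0,"wz":0,"hand":-1},{"x":0,"y":0,"z":0,"wx":0,"wy":0,"wz":0,"hand":-1}]'
python3 look.py w3.png cradle stop cell
```

```text
time: 7.85
tcp_pos: [0.4705, -0.3071, 0.3605]
tcp_rot: [[0.984, -0.0, -0.177], [0.177, 0.001, 0.984], [0.0, -1.0, 0.001]]
force: [0.5, -0.4, -2.0]
gripper_width: 0.032
7.85 [ 0.4705 -0.3071  0.3605] [ 0.8431  0.5151 -0.5128  1.7942  0.3096  0.9132  0.3723]
[ 0.4564 -0.2357  0.3311]
lm cradle 0.71 [162.9 411.9] [ 0.5461 -0.2442  0.    ]
rg cradle 0.66 [190. 414.] [ 0.5578 -0.274 ] [0.0806 0.1973] 14.2
lm stop 0.57 [104.4 421.8] [ 0.5301 -0.1986  0.047 ]
rg stop 0.85 [192. 411.] [ 0.5464 -0.2689] [0.0725 0.1731] 13.3
lm cell 0.91 [311.1 321.1] [ 0.4855 -0.3848  0.047 ]
rg cell 0.77 [297. 318.] [ 0.4842 -0.3865] [0.0798 0.2113] 10.0
```

View pics/w3.png

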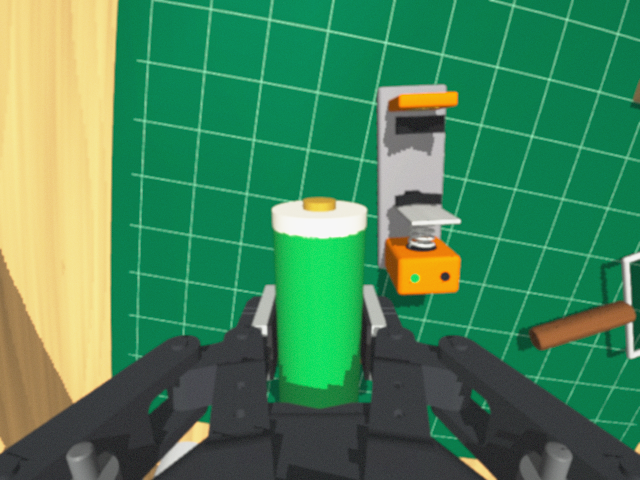

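Run:
```python
import cv2
a=cv2.imread('pics/w3.png')[75:305,365:475]; a=cv2.resize(a[:135],None,fx=5,fy=5,interpolation=cv2.INTER_CUBIC)[:600]
cv2.imwrite('pics/c3.png',a)
```

```text
(no output)
```

View pics/c3.png

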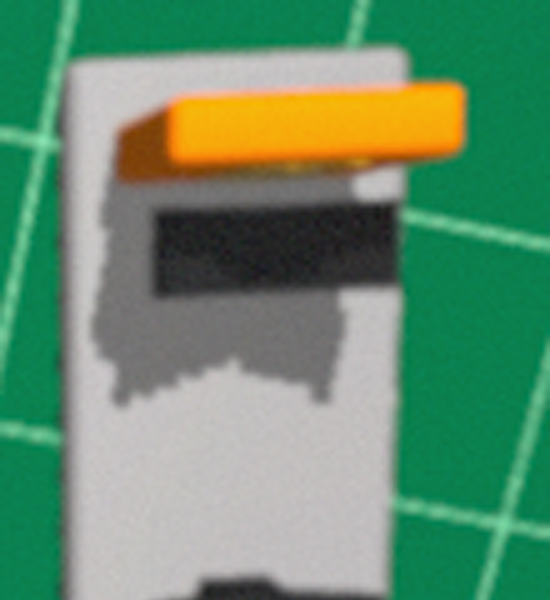

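Run:
```python
from h import *
np.set_printoptions(precision=4,suppress=True)
P=bot.camera_params("wrist")
f=lambda u,v,z: at_z(P,[75+v/5-.4,365+u/5-.4],z)[:2]
il,ir,ul,ur=f(170,163,.056),f(465,155,.056),f(170,97,.056),f(465,85,.056)
ang=lambda d:np.degrees(np.arctan2(d[1],d[0]))
print("inner edge",il,ir,np.linalg.norm(ir-il),ang(ir-il),"outer",ang(ur-ul),np.linalg.norm(ur-ul),"thick",np.linalg.norm(ul-il))
bl=[f(68,62,.01),f(68,590,.01)];br=[f(408,50,.01),f(390,590,.01)]
print("base left",ang(bl[0]-bl[1])-90,"right",ang(br[0]-br[1])-90,"end",ang(br[0]-bl[0]),np.linalg.norm(br[0]-bl[0]))
m=(il+ir)/2
for a in (12,13,14):
    d=np.array([-np.sin(np.radians(a)),np.cos(np.radians(a))]); print(a,"stop",m,"origin",m-.045*d)
    n=np.array([d[1],-d[0]]); print("lateral base centre vs stop",[(p-m)@n for p in bl+br])
PT=bot.camera_params("top"); bot.grab_frame("top")
print(proj(PT,[*m,.056]))
# held cell: nub landmark-free check of cell centre
s=bot.state(); R=np.array(s["tcp_rot"]); z=s["tcp_pos"][2]-.155
for rc in ([204,319],[311.1,321.1]): 
    X=at_z(P,rc,z); print("cell pt tool",R.T@(X-s["tcp_pos"]))
```

```text
inner edge [ 0.5111 -0.2057] [ 0.5544 -0.1962] 0.04430266466628489 12.362158898922113 outer 13.15216107067468 0.04389774871287907 thick 0.00927849361797063
base left 12.670658430394681 right 13.432942017591856 end 12.778198324002199 0.05858539866986937
12 stop [ 0.5327 -0.2009] origin [ 0.5421 -0.2449]
lateral base centre vs stop [np.float64(-0.030014465788947665), np.float64(-0.028948695463947904), np.float64(0.028565529220675526), np.float64(0.030904670092137942)]
13 stop [ 0.5327 -0.2009] origin [ 0.5429 -0.2448]
lateral base centre vs stop [np.float64(-0.02966360502412949), np.float64(-0.030186984047196025), np.float64(0.028921354667256503), np.float64(0.029628158080786168)]
14 stop [ 0.5327 -0.2009] origin [ 0.5436 -0.2446]
lateral base centre vs stop [np.float64(-0.02930370843786316), np.float64(-0.03141607738267549), np.float64(0.02926837038903838), np.float64(0.028342621045468582)]
[469.5553 246.1959]
cell pt tool [-0.0011  0.155   0.0488]
cell pt tool [-0.0003  0.155   0.0056]
```

```bash
python3 -m handwheel '[{"x":0,"y":0,"z":0,"wx":0,"wy":-0.049,"wz":0,"hand":-1},{"x":20,"y":0,"z":13,"wx":0,"wy":0,"wz":0,"hand":-1},{"x":25,"y":0,"z":17,"wx":0,"wy":0,"wz":0,"hand":-1},{"x":25,"y":0,"z":17,"wx":0,"wy":0,"wz":0,"hand":-1},{"x":15,"y":0,"z":10,"wx":0,"wy":0,"wz":0,"hand":-1},{"x":0,"y":25,"z":0,"wx":0,"wy":0,"wz":0,"hand":-1},{"x":0,"y":30,"z":0,"wx":0,"wy":0,"wz":0,"hand":-1},{"x":0,"y":20,"z":0,"wx":0,"wy":0,"wz":0,"hand":-1},{"x":0,"y":0,"z":0,"wx":0,"wy":0,"wz":0,"hand":-1},{"x":0,"y":0,"z":0,"wx":0,"wy":0,"wz":0,"hand":-1},{"x":0,"y":0,"z":0,"wx":0,"wy":0,"wz":0,"hand":-1}]'
cat > off.py <<'E'
from h import *
s=bot.state(); R=np.array(s["tcp_rot"]); a=np.radians(13); d=np.array([-np.sin(a),np.cos(a),0]); n=np.array([d[1],-d[0],0])
e=np.array(s["tcp_pos"])-[.5429,-.2448,0]
print("t",s["time"],"cell mid cradle x mm",1e3*e@d+5.6,"lat",1e3*e@n,"axis z",1e3*e[2]-155,"ang",np.degrees(np.arctan2(R[1,0],R[0,0])),"tilt",np.round(R[2],3),"F along",np.array(s["force"])@d,s["force"],s["gripper_width"])
E
python3 off.py
```

```text
time: 9.35
tcp_pos: [0.5407, -0.2334, 0.287]
tcp_rot: [[0.975, 0.002, -0.224], [0.224, -0.001, 0.975], [0.001, -1.0, -0.001]]
force: [0.2, -0.1, -2.4]
gripper_width: 0.0328
t 9.35 cell mid cradle x mm 17.172403224050015 lat 0.4007289501360547 axis z 131.98753804625255 ang 12.943051231738743 tilt [ 0.001 -1.    -0.001] F along -0.16132060851484842 [ 0.24767478 -0.10838378 -2.37930557] 0.032777381280783204
```

Down 52 mm, to hold the cell just above the stop.

```bash
python3 -m handwheel '[{"x":0,"y":20,"z":1,"wx":0,"wy":0,"wz":0,"hand":-1},{"x":0,"y":20,"z":0,"wx":0,"wy":0,"wz":0,"hand":-1},{"x":0,"y":13,"z":0,"wx":0,"wy":0,"wz":0,"hand":-1},{"x":0,"y":0,"z":0,"wx":0,"wy":0,"wz":0,"hand":-1},{"x":0,"y":0,"z":0,"wx":0,"wy":0,"wz":0,"hand":-1},{"x":0,"y":0,"z":0,"wx":0,"wy":0,"wz":0,"hand":-1}]'
python3 off.py
python3 - <<'E'
from h import *
a=save("wrist","w4.png")[:,:,::-1]; b=save("scene","s4.png")[:,:,::-1]
cv2.imwrite('pics/c4.png',np.hstack([cv2.resize(a[130:430,170:470],(400,400)),cv2.resize(b[110:240,150:280],(400,400),interpolation=cv2.INTER_CUBIC)]))
E
```

```text
time: 9.95
tcp_pos: [0.5404, -0.2325, 0.2338]
tcp_rot: [[0.975, 0.001, -0.224], [0.224, -0.001, 0.975], [0.001, -1.0, -0.001]]
force: [0.8, -0.3, -2.3]
gripper_width: 0.0325
t 9.95 cell mid cradle x mm 18.111529358244972 lat 0.34553959472961493 axis z 78.76022020799456 ang 12.939230993557686 tilt [ 0.001 -1.    -0.001] F along -0.49472792557230916 [ 0.77943775 -0.32779392 -2.25286421] 0.03250085326484898
```

View pics/c4.png

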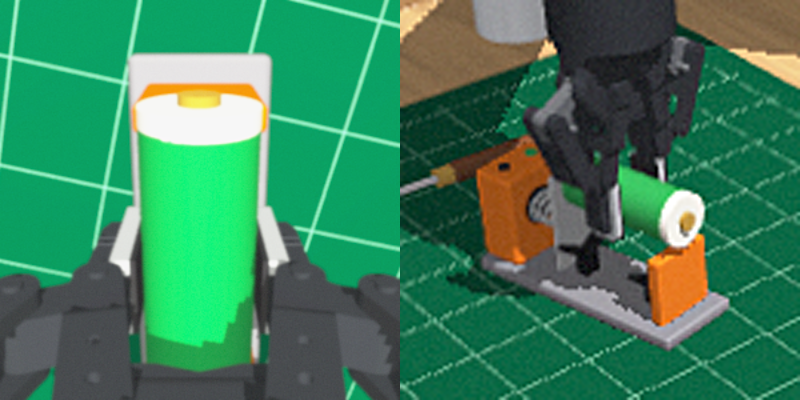

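```bash
python3 -m handwheel '[{"x":0,"y":0,"z":-5,"wx":0,"wy":0,"wz":0,"hand":-1},{"x":0,"y":0,"z":-5,"wx":0,"wy":0,"wz":0,"hand":-1},{"x":0,"y":0,"z":-5,"wx":0,"wy":0,"wz":0,"hand":-1},{"x":0,"y":0,"z":-5,"wx":0,"wy":0,"wz":0,"hand":-1},{"x":0,"y":0,"z":-4,"wx":0,"wy":0,"wz":0,"hand":-1},{"x":0,"y":0,"z":-2,"wx":0,"wy":0,"wz":0,"hand":-1},{"x":0,"y":0,"z":0,"wx":0,"wy":0,"wz":0,"hand":-1},{"x":0,"y":0,"z":0,"wx":0,"wy":0,"wz":0,"hand":-1},{"x":0,"y":0,"z":0,"wx":0,"wy":0,"wz":0,"hand":-1}]'
python3 off.py
python3 - <<'E'
from h import *
a=save("wrist","w5.png")[:,:,::-1]; b=save("scene","s5.png")[:,:,::-1]
s=bot.state(); R=np.array(s["tcp_rot"]); z=s["tcp_pos"][2]-.155; P=bot.camera_params("wrist")
for r in bot.landmark_of("wrist","cell")[:1]: print(r, R.T@(at_z(P,r["centre"],z)-s["tcp_pos"]))
cv2.imwrite('pics/c5.png',np.hstack([cv2.resize(a[130:430,170:470],(400,400)),cv2.resize(b[110:240,150:280],(400,400),interpolation=cv2.INTER_CUBIC)]))
E
```

```text
time: 10.95
tcp_pos: [0.546, -0.2575, 0.2327]
tcp_rot: [[0.975, -0.0, -0.224], [0.224, 0.001, 0.975], [0.0, -1.0, 0.001]]
force: [-1.0, 7.2, 1.9]
gripper_width: 0.0324
t 10.95 cell mid cradle x mm -7.482103087019162 lat 0.16035050625510427 axis z 77.72250086579947 ang 12.96316499064901 tilt [ 0.    -1.     0.001] F along 7.19560994595404 [-0.99330479  7.15556157  1.90450237] 0.032377143149798226
{'centre': [311.2, 319.9], 'confidence': 0.9} [-0.00078296  0.15500293  0.00559256]
```

View pics/c5.png

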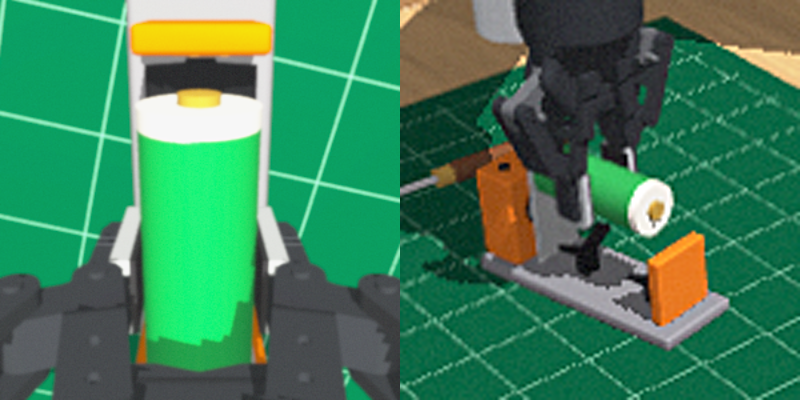

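```bash
python3 -m handwheel '[{"x":0,"y":5,"z":0,"wx":0,"wy":0,"wz":0,"hand":-1},{"x":0,"y":5,"z":0,"wx":0,"wy":0,"wz":0,"hand":-1},{"x":0,"y":5,"z":0,"wx":0,"wy":0,"wz":0,"hand":-1},{"x":0,"y":5,"z":0,"wx":0,"wy":0,"wz":0,"hand":-1},{"x":0,"y":4,"z":0,"wx":0,"wy":0,"wz":0,"hand":-1},{"x":0,"y":3,"z":0,"wx":0,"wy":0,"wz":0,"hand":-1},{"x":0,"y":1,"z":0,"wx":0,"wy":0,"wz":0,"hand":-1},{"x":0,"y":0,"z":0,"wx":0,"wy":0,"wz":0,"hand":-1},{"x":0,"y":0,"z":0,"wx":0,"wy":0,"wz":0,"hand":-1}]'
python3 off.py
python3 - <<'E'
from h import *
a=save("wrist","w6.png")[:,:,::-1]; b=save("scene","s6.png")[:,:,::-1]
s=bot.state(); R=np.array(s["tcp_rot"]); z=s["tcp_pos"][2]-.155; P=bot.camera_params("wrist")
for r in bot.landmark_of("wrist","cell")[:1]: print(r, R.T@(at_z(P,r["centre"],z)-s["tcp_pos"]))
cv2.imwrite('pics/c6.png',np.hstack([cv2.resize(a[130:430,170:470],(400,400)),cv2.resize(b[110:240,150:280],(400,400),interpolation=cv2.INTER_CUBIC)]))
E
```

```text
time: 12.0
tcp_pos: [0.5458, -0.2575, 0.2045]
tcp_rot: [[0.975, -0.001, -0.224], [0.224, 0.001, 0.975], [-0.0, -1.0, 0.001]]
force: [-1.3, 6.4, -0.6]
gripper_width: 0.0322
t 12.0 cell mid cradle x mm -7.4400980505642025 lat -0.027421636655397208 axis z 49.459366833263175 ang 12.96452263854419 tilt [-0.    -1.     0.001] F along 6.472164043755144 [-1.25269734  6.35320057 -0.64164866] 0.032208996071404435
{'centre': [312.9, 319.9], 'confidence': 0.66} [-0.00078962  0.15500471  0.00478652]
```

View pics/c6.png

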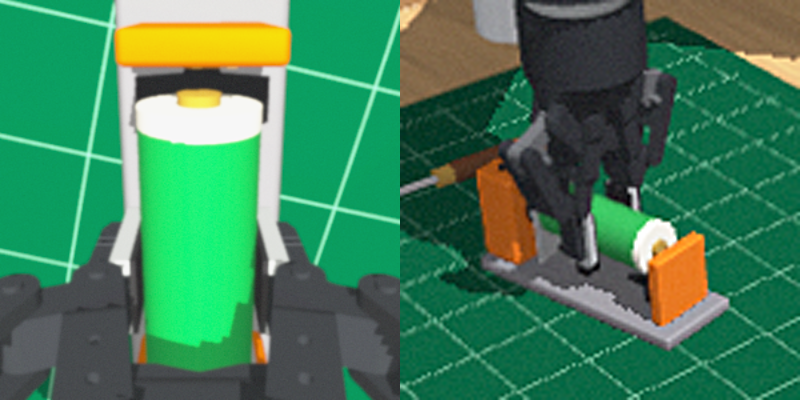

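```bash
python3 -m handwheel '[{"x":0,"y":1,"z":0,"wx":0,"wy":0,"wz":0,"hand":-1},{"x":0,"y":1,"z":2,"wx":0,"wy":0,"wz":0,"hand":-1},{"x":0,"y":0,"z":2,"wx":0,"wy":0,"wz":0,"hand":-1},{"x":0,"y":0,"z":1,"wx":0,"wy":0,"wz":0,"hand":-1},{"x":0,"y":0,"z":0,"wx":0,"wy":0,"wz":0,"hand":-1},{"x":0,"y":0,"z":0,"wx":0,"wy":0,"wz":0,"hand":-1}]'
python3 off.py
```

```text
time: 12.75
tcp_pos: [0.5448, -0.2527, 0.2027]
tcp_rot: [[0.975, -0.0, -0.224], [0.224, 0.0, 0.975], [-0.0, -1.0, 0.0]]
force: [-0.3, 5.6, 1.1]
gripper_width: 0.0325
t 12.75 cell mid cradle x mm -2.562988152336004 lat 0.06062753672285304 axis z 47.7409648727274 ang 12.956199018446991 tilt [-0. -1.  0.] F along 5.52999191406627 [-0.32242925  5.60101476  1.12939593] 0.03253121720899613
```

```bash
python3 -m handwheel '[{"x":0,"y":0.5,"z":1,"wx":0,"wy":0,"wz":0,"hand":-1},{"x":0,"y":0,"z":1,"wx":0,"wy":0,"wz":0,"hand":-1},{"x":0,"y":0,"z":0.5,"wx":0,"wy":0,"wz":0,"hand":-1},{"x":0,"y":0,"z":0,"wx":0,"wy":0,"wz":0,"hand":-1},{"x":0,"y":0,"z":0,"wx":0,"wy":0,"wz":0,"hand":-1}]'
python3 off.py
```

```text
time: 13.25
tcp_pos: [0.5444, -0.251, 0.2026]
tcp_rot: [[0.975, 0.001, -0.224], [0.224, -0.001, 0.975], [0.001, -1.0, -0.001]]
force: [0.6, 0.6, 5.3]
gripper_width: 0.0324
t 13.25 cell mid cradle x mm -0.7552537975692379 lat 0.0727550628214384 axis z 47.557735972536335 ang 12.919818156376289 tilt [ 0.001 -1.    -0.001] F along 0.4642534203387232 [0.62114521 0.61986786 5.34796054] 0.03237340342628162
```

```bash
python3 -m handwheel '[{"x":0,"y":0,"z":0,"wx":0,"wy":0,"wz":0,"hand":1},{"x":0,"y":0,"z":0,"wx":0,"wy":0,"wz":0,"hand":1},{"x":0,"y":0,"z":0,"wx":0,"wy":0,"wz":0,"hand":1},{"x":0,"y":0,"z":0,"wx":0,"wy":0,"wz":0,"hand":1},{"x":0,"y":0,"z":0,"wx":0,"wy":0,"wz":0,"hand":1},{"x":0,"y":0,"z":0,"wx":0,"wy":0,"wz":0,"hand":1},{"x":0,"y":-10,"z":0,"wx":0,"wy":0,"wz":0,"hand":1},{"x":0,"y":-30,"z":0,"wx":0,"wy":0,"wz":0,"hand":1},{"x":0,"y":-30,"z":0,"wx":0,"wy":0,"wz":0,"hand":1},{"x":0,"y":-30,"z":0,"wx":0,"wy":0,"wz":0,"hand":1},{"x":0,"y":-30,"z":0,"wx":0,"wy":0,"wz":0,"hand":1},{"x":0,"y":-10,"z":0,"wx":0,"wy":0,"wz":0,"hand":1},{"x":0,"y":0,"z":0,"wx":0,"wy":0,"wz":0,"hand":1},{"x":0,"y":0,"z":0,"wx":0,"wy":0,"wz":0,"hand":1}]'
python3 off.py
python3 - <<'E'
from h import *
a=save("wrist","w7.png")[:,:,::-1]; P=bot.camera_params("wrist")
for r in bot.landmark_of("wrist","cell")[:1]: print("wrist",r["confidence"],r["centre"],at_z(P,r["centre"],.047))
b=save("scene","s7.png")[:,:,::-1]; P=bot.camera_params("scene")
for q in("cell","spent"):
  for r in bot.landmark_of("scene",q)[:4]: print(q,r["confidence"],r["centre"],at_z(P,r["centre"],.047))
cv2.imwrite('pics/c7.png',np.hstack([cv2.resize(a[130:480,145:495],(400,400)),cv2.resize(b[110:240,150:280],(400,400),interpolation=cv2.INTER_CUBIC)]))
E
```

```text
time: 14.65
tcp_pos: [0.5439, -0.2504, 0.3416]
tcp_rot: [[0.975, -0.001, -0.224], [0.224, 0.0, 0.975], [-0.001, -1.0, 0.0]]
force: [0.9, -0.5, 0.1]
gripper_width: 0.0853
t 14.65 cell mid cradle x mm -0.12687818221030067 lat -0.2942241131987041 axis z 186.59611073283202 ang 12.942650065817082 tilt [-0.001 -1.     0.   ] F along -0.7310667751224148 [ 0.91780101 -0.53840577  0.0892987 ] 0.08532387682670063
wrist 0.92 [224.5, 320.2] [ 0.5420648  -0.24446031  0.047     ]
cell 0.94 [182.6, 220.2] [ 0.53500651 -0.25533848  0.047     ]
cell 0.71 [381.3, 451.8] [0.5919514  0.34721273 0.047     ]
cell 0.66 [273.7, 307.9] [0.58860981 0.06378706 0.047     ]
spent 0.87 [293.2, 388.1] [0.52770609 0.17780055 0.047     ]
```

View pics/c7.png

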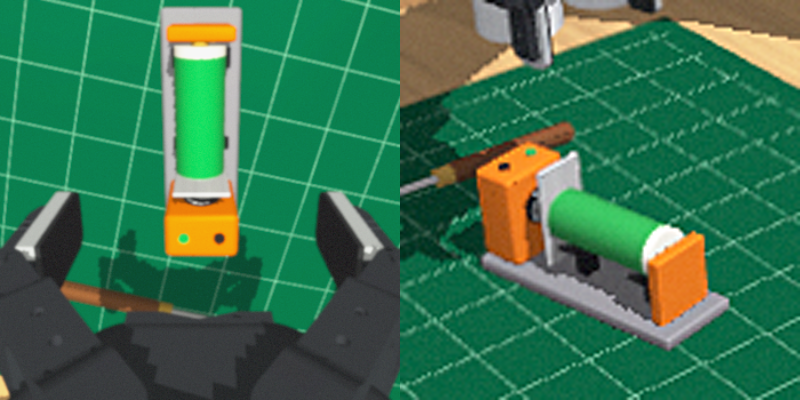

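The picture shows the cell lying down between the spring plate and the stop, with its nub behind the stop. The gripper is clear of it and the red cell hasn't moved.

```bash
python3 -c "
from plant import bot
print(bot.sign_off())"
```

```text
the job is handed in; nothing more can be done
None
```

The green cell is loaded in the cradle and released, and I handed the job in at about 15 s of the 38 s allowed.

- **How it went:** I picked the larger green cell from the rack and held it level above the stop. I pushed its flat end back against the spring plate (about 7 N) and lowered it onto the saddles. Then I eased it forward until the force along the cradle fell to about 0.5 N, meaning the nub had met the stop, and opened the gripper and rose straight up.
- **Last checks:** The wrist camera puts the cell's middle within about 1 mm of the cradle's origin. The pictures show the cell lying down between the spring plate and the stop, nub behind the stop, with the gripper fully open and well clear. The red cell is within about 3 mm of where the same camera saw it at the start.
- **Disagreement:** The scene camera's estimate of the cell's middle is about 13 mm from the wrist camera's. That camera views from far off and at a slant, and I trusted the close wrist view and the picture instead.
- **Small offset:** The gripper took the cell about 6 mm off its middle. I allowed for this when placing it.

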